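# Pack the component pots in the carry cradle and lock them in

### The job

Pack up the component pots at the electronics bench: first draw the orange-handled locking rod right out of the carry cradle and lay it on the bench, and move the stray white connector from the cradle's well into the grey parts tray. Then nest all the pots that are there, one inside the next in size order, upright in the well. Finally lock them in by sliding the rod back through the holes of both cradle ears, from either side, until its handle is fully home against the ear, and leave the rest of the bench undisturbed.

Things in the scene. Friction and masses are not known exactly. Their poses are not given: they have to be found in the camera images.
- well (a point): Centre of the floor of the round well of the fixed carry cradle (dark steel base plate 100 x 174 mm, 6 mm thick, turned by up to 0.3 rad on the bench). The well is a black ring, 70 mm inside, 78 mm outside, 10 mm high, standing on the plate; this point is on the plate's upper face, 6 mm above the bench. z up; y points from one ear to the other.
- bore (a point): Point half-way between the cradle's two aluminium ears on the common axis of their holes, 106 mm above the bench, straight above the well's centre. Its y axis runs along the hole axis (ears stand at y = +81 mm and -81 mm). Each ear is an upright plate 12 mm thick along y (from 75 to 87 mm from this point), 56 mm wide, top 134 mm above the bench, with a round hole 19 mm across, its edges slightly bevelled.
- pot62_mid (a point): Centre (half-way up, on the axis) of the yellow round open plastic pot: 62 mm outside diameter, 28 mm tall, wall 2 mm, floor 4 mm thick, about 50 g, upright at the start; z is its own axis, towards the mouth. May be absent. The narrower pots are the taller ones, so in the nest each stands at least 18 mm proud of the next wider one.
- pot51_mid (a point): Centre (half-way up, on the axis) of the red round open plastic pot: 51 mm outside diameter, 42 mm tall, wall 2 mm, floor 4 mm thick, about 50 g, upright at the start; z is its own axis, towards the mouth. May be absent. The narrower pots are the taller ones, so in the nest each stands at least 18 mm proud of the next wider one.
- pot40_mid (a point): Centre (half-way up, on the axis) of the green round open plastic pot: 40 mm outside diameter, 56 mm tall, wall 2 mm, floor 4 mm thick, about 50 g, upright at the start; z is its own axis, towards the mouth. May be absent. The narrower pots are the taller ones, so in the nest each stands at least 18 mm proud of the next wider one.
- pot29_mid (a point): Centre (half-way up, on the axis) of the white round open plastic pot: 29 mm outside diameter, 70 mm tall, wall 2 mm, floor 4 mm thick, about 50 g, upright at the start; z is its own axis, towards the mouth. May be absent. The narrower pots are the taller ones, so in the nest each stands at least 18 mm proud of the next wider one.
- rod_handle (a point): Centre of the locking rod's flat orange handle, 46 x 30 x 14 mm along its x, y, z; x points along the rod to its tip. From the handle's shoulder, 23 mm ahead of this point, a steel shaft 14 mm thick runs 185 mm along x. Rod 100 g, balance point about 80 mm ahead of this point. Starts in both ears' holes, handle flat (z up) at the bore's +y end, about 103 mm up, shoulder 2 to 18 mm short of the ear.
- rod_seat (a point): Point on the shaft's axis 87 mm ahead of the handle's shoulder (110 mm ahead of the handle's centre); it comes to lie at the point half-way between the ears when the rod is fully home. Same axes as the handle. Laid on the bench, the rod lies flat on its handle, axis 7 mm up.
- rod_tip (a point): Tip of the rod's shaft, 208 mm ahead of the handle's centre; the last 8 mm taper from 14 to 6 mm. Same axes.
- connector_mid (a point): Centre of the stray white connector block, 18 x 26 x 30 mm (its x, y, z), 25 g, standing upright on the floor of the well at the start, so it sticks 20 mm up out of the ring.
- tray: Fixed grey open parts tray, 100 x 140 mm outside (its x, y), 22 mm high, walls and floor 4 mm; origin at the centre of its underside, on the bench.
- board: Bystander: loose green circuit board, 100 x 80 mm, 18 mm high. Origin under its centre.
- flux: Bystander: small jar, 44 mm across, 45 mm tall. Origin under its centre.
- reel: Bystander: aluminium reel standing on end, 54 mm across, 40 mm tall. Origin under its centre.
- driver: Bystander: screwdriver lying at the back right. Origin on its underside.
- heatsink: Bystander: dark heat sink, 40 x 40 x 22 mm, to the left of the tray. Origin under its centre.
- alcohol: Bystander: bottle, 50 mm across, 110 mm tall, at the right. Origin under its centre.
There are look-alikes about, which are no part of the job. What is meant by the part that bears pot62_mid is not black or purple, and is the smaller of those in its own colour.

How it is judged:
On the way, in this order (a step that is already met when the one before it is completed fails the run):
1. the rod is out of the cradle and lies on the bench (distance between rod_seat and bore above 0.12 m and height (world z) of each of rod_handle, rod_tip below 0.03 m), for 0.2 s.
2. the connector is in the tray (z of connector_mid in the frame of tray between 0.005 and 0.03 m and x of connector_mid in the frame of tray between -0.048 and 0.048 m and y of connector_mid in the frame of tray between -0.068 and 0.068 m), for 0.2 s.
3. all the pots present are nested in the well (horizontal distance between each of pot62_mid, pot51_mid, pot40_mid, pot29_mid and well below 0.02 m and angle between each of pot62_mid, pot51_mid, pot40_mid, pot29_mid's own z axis and vertical below 0.12 rad and z of pot62_mid in the frame of well below 0.017 m and z of pot51_mid in the frame of well below 0.028 m and z of pot51_mid in the frame of pot62_mid between 0.009 and 0.014 m and z of pot40_mid in the frame of well below 0.039 m and z of pot40_mid in the frame of pot62_mid between 0.016 and 0.025 m and z of pot40_mid in the frame of pot51_mid between 0.009 and 0.014 m and z of pot29_mid in the frame of well below 0.05 m and z of pot29_mid in the frame of pot62_mid between 0.023 and 0.036 m and z of pot29_mid in the frame of pot51_mid between 0.016 and 0.025 m and z of pot29_mid in the frame of pot40_mid between 0.009 and 0.014 m), for 0.3 s.
4. the rod is through both ears and home (distance between rod_seat and bore below 0.008 m and angle between the x axis of rod_seat and the y axis of bore, either way round below 0.06 rad), for 0.2 s.
At the end, for the whole second after the job is handed in: Connector in the tray; every pot present in the well, upright within 0.12 rad, within 20 mm of its centre and bottomed in the next wider one within 3 mm; rod through both ears, its seat point within 8 mm of the midpoint between them, axis within 0.06 rad; all stays so for 1 s (all of step 2 and all of step 3 and all of step 4); the robot touches nothing.
It fails at once if a bystander (board, jar, reel, screwdriver, heat sink or bottle) is moved more than 40 mm (distance of any of board, flux, reel, driver, heatsink, alcohol from where it was at the start of the episode above 0.04 m).
Of pot62, pot51, pot40, pot29 only 3 to 4 are there at a start; the rules pass over those that are not, and their reading is None.
At some moment in a run one of pot62, pot51, pot40, pot29, rod may be knocked a few centimetres aside while the robot is not near it.
Once in a run the grip may slacken for a moment while it holds something.
It also fails if it takes over 200 s, if anything falls off the work surface, if the arm or the gripper's body presses on something with over 40 N, if the wrist force passes 120 N, or if a joint passes its speed limit or range.

### The arm

A 6-joint arm with a two-finger parallel gripper is mounted at the origin on the work surface. World frame = base frame: x ahead of the robot, y to its left, z up, the work surface at z = 0. Lengths are in m, angles in rad, forces in N, time in s.
With the tool pointing down it reaches from about 0.275 to 0.875 m from the base axis. Payload 12.5 kg.
Tool frame: the origin (TCP) lies at the very end of the fingers, on their centre line; the grasp point (between the pads) lies 19 mm behind it; x points along the fingers, y is the direction in which the jaws open and shut, and the axes are right-handed (so a half turn about x gives the same grasp; the last joint's range is limited). The gripper opens to 85 mm and grips with 20 to 120 N. Pads are 22 mm wide; open, the fingers measure 114 mm over their backs; the gripper's body (76 mm by 85 mm) begins 54 mm behind the grasp point. The pads swing forward as they close: fully open they stand 13 mm farther back than shut.
Start: joints at [-1.401, 0.351, 1.652, -0, 1.139, -0.085], TCP at [0.139, -0.532, 0.231] pointing down, gripper open.
Joint ranges: [-2.75, 2.75], [-0.79, 2.1], [0.01, 2.65], [-1.57, 4.71], [0.07, 3.14], [-2.87, 2.87]. Speed limits (rad/s): [2.22, 2.22, 2.79, 3.14, 3.14, 3.14].

### API

Orientations are given as a 3x3 rotation matrix whose columns are the frame's x, y, z axes.
In Python, from bench import manip gives the robot as it stands. Calls block until the motion is done:
- manip.move_ptp(position, orientation): joint-space move of the TCP to a pose.
- manip.move_l(position, attitude=None, max_speed=0.15): straight line of the TCP; attitude=None keeps the orientation; max_speed is the mean speed in m/s.
- manip.move_j(angles): joint-space move.
- manip.set_gripper(opening, effort=None): opening from 0.0 (shut) to 1.0 (fully open); effort is the grip in N (None keeps the last); returns when the fingers have stopped.
- manip.dwell(seconds).
- manip.inverse_kinematics(position, orientation): joint angles nearest the present ones, or None.
- manip.grab_frame(name): name is "scene" or "top" or "wrist"; returns (picture, depth): 384x512x3 uint8, red, green, blue; 384x512 float32, m along the optical axis (not along the pixel's ray), 0 where there is no reading.
- manip.get_calibration(name): a dict with "camera_matrix" (3x3 intrinsics, pixels), "k1" (the pictures are not rectified: a ray, as slopes to the right and down, at radius r is drawn at 1 + k1 r^2 times it, then the intrinsics apply), "R" (3x3) and "t" (3): a world point X has camera coordinates R X + t. Camera axes: x right, y down, z forward; pixel columns grow to the right and rows downward; lengths in m; the calibration is good to about 2 mm. A picture is of the moment at which its call begins: read the wrist's pose just before it. get_calibration takes no time and is no camera call; for the wrist camera it gives the pose at the moment of the call.
A pose or a line that the arm cannot do raises manip.Unreachable and nothing moves.
- manip.sign_off(): hands the job in, once; it reports no verdict.
Trained networks look in the newest picture that a camera, given by its name, has taken for a name from the list of things; names that differ only in an ending like _2 or _b are one class to them, and where a whole thing is asked for, a point or a joint stands for the part that bears it (a point fixed in the world has none). Each returns a list of dicts, best first, with "confidence" (0 to 1); they miss things now and then, are a little off and sometimes report something else, mostly with a low value. They report only what shows in the picture. A call takes as long as a camera call. They do not tell look-alikes from the thing itself.
- manip.look_for(camera, name): "at" ([x, y, z] in m, in world coordinates, good to about 4 mm: the middle of the surface that is visible of it).
Readings, each from a call of its own:
- manip.current_time(): time.
- manip.current_qpos(): joint angles.
- manip.current_joint_vel(): joint speeds.
- manip.current_joint_torque(): joint torques, N m.
- manip.current_ee_pos(): TCP position.
- manip.current_tcp_rot(): TCP orientation.
- manip.current_force(): force on the tool from outside, world axes, zero at the start.
- manip.current_ft_torque(): the same for the moment, N m.
- manip.current_grip_width(): opening from 0.0 (shut) to 1.0 (fully open).
Only numpy, scipy, OpenCV 4.12 (cv2) and the standard library are available. Lean on these libraries where they do the work, as an engineer would, in place of code of your own. Each camera call takes 0.05 s, during which the arm holds its last target. There are 200 camera calls.

## Working session

There is one attempt and no reset: what is moved stays moved. The work goes in short steps, each a Python script; the robot and the scene stay as the last script left them, time stands still between calls to the robot, and variables do not carry over. Pictures are saved under pics/ and viewed, about 12 in all and at most 16, crops included, and the job is handed in when it is done.

```bash
ls; mkdir -p pics; python3 - <<'E'
from bench import manip
import cv2,numpy as np
print(manip.current_time())
for c in ("scene","top"):
    im,d=manip.grab_frame(c); cv2.imwrite(f"pics/{c}0.png",im[:,:,::-1])
    np.save(f"/tmp/{c}0.npy",d)
    k=manip.get_calibration(c); print(c,{a:np.round(b,3).tolist() for a,b in k.items()})
    for n in ("pot62_mid","pot51_mid","pot40_mid","pot29_mid","rod_handle","connector_mid","tray","well"):
        try: print(n,[(np.round(r["at"],3).tolist(),round(r["confidence"],2)) for r in manip.look_for(c,n)][:4])
        except Exception as e: print(n,repr(e))
E
```

```text
pics
0.0
scene {'camera_matrix': [[357.76, 0.0, 253.009], [0.0, 357.76, 188.545], [0.0, 0.0, 1.0]], 'k1': -0.095, 'R': [[0.644, 0.765, -0.011], [0.588, -0.505, -0.632], [-0.489, 0.401, -0.775]], 't': [-0.309, -0.26, 1.364]}
pot62_mid [([0.458, -0.359, 0.006], 0.92), ([0.517, -0.549, 0.01], 0.9), ([0.569, -0.439, 0.007], 0.81), ([0.341, -0.337, 0.01], 0.78)]
pot51_mid [([0.433, -0.229, 0.018], 0.6)]
pot40_mid [([0.57, -0.253, 0.03], 0.82)]
pot29_mid [([0.722, -0.313, 0.025], 0.75), ([0.603, -0.351, 0.047], 0.49)]
rod_handle [([0.558, -0.0, 0.116], 0.88), ([0.603, -0.352, 0.048], 0.2)]
connector_mid [([0.564, -0.031, 0.03], 0.56)]
tray [([0.701, -0.036, 0.007], 0.89)]
well [([0.574, -0.031, 0.015], 0.92), ([0.351, -0.22, 0.04], 0.33)]
top {'camera_matrix': [[451.509, 0.0, 255.457], [0.0, 451.509, 193.863], [0.0, 0.0, 1.0]], 'k1': -0.093, 'R': [[-0.029, -1.0, 0.001], [-0.99, 0.028, -0.137], [0.137, -0.005, -0.991]], 't': [-0.027, 0.541, 1.456]}
pot62_mid [([0.571, -0.443, 0.002], 0.81), ([0.347, -0.339, 0.006], 0.79), ([0.467, -0.358, 0.004], 0.69), ([0.522, -0.555, 0.009], 0.69)]
pot51_mid [([0.341, -0.21, 0.047], 0.7), ([0.436, -0.238, 0.002], 0.67)]
pot40_mid [([0.577, -0.258, 0.018], 0.46)]
pot29_mid [([0.437, -0.235, 0.005], 0.68), ([0.594, -0.356, 0.042], 0.59)]
rod_handle [([0.549, 0.022, 0.11], 0.79)]
connector_mid [([0.553, -0.04, 0.009], 0.52), ([0.465, -0.357, 0.004], 0.31)]
tray [([0.707, -0.034, 0.005], 0.92)]
well [([0.557, -0.038, 0.008], 0.63)]
```

View pics/scene0.png

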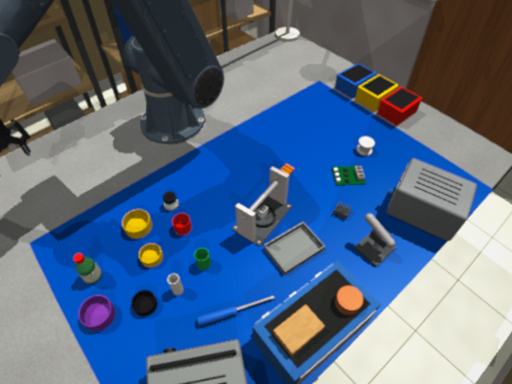

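View pics/top0.png

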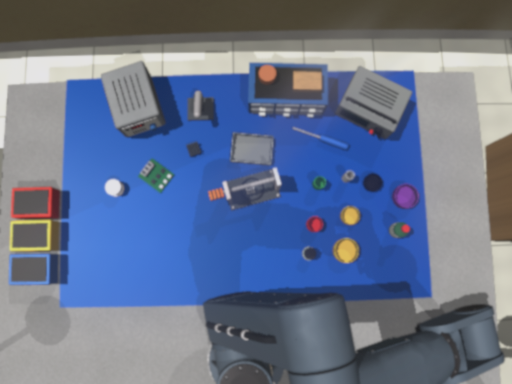

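```bash
cat > h.py <<'E'
from bench import manip
import cv2, numpy as np
def down(a):
    c,s=np.cos(a),np.sin(a)
    return np.array([[0,c,s],[0,s,-c],[-1,0,0]],float)
def cloud(name, save=None):
    """Nx H x W x3 world points + picture"""
    k=manip.get_calibration(name); im,d=manip.grab_frame(name)
    if save: cv2.imwrite(f"pics/{save}.png",im[:,:,::-1])
    K=np.array(k["camera_matrix"]); u,v=np.meshgrid(np.arange(512.),np.arange(384.))
    p=cv2.undistortPoints(np.stack([u,v],-1).reshape(-1,1,2),K,np.array([k["k1"],0,0,0.])).reshape(384,512,2)
    c=np.dstack([p*d[...,None],d]); R=np.array(k["R"]);t=np.array(k["t"])
    P=(c-t)@R; P[d<=0]=np.nan
    return P,im
def proj(name,X):
    k=manip.get_calibration(name)
    q,_=cv2.projectPoints(np.atleast_2d(X).astype(float),cv2.Rodrigues(np.array(k["R"]))[0],np.array(k["t"],float),np.array(k["camera_matrix"]),np.array([k["k1"],0,0,0.]))
    return q.reshape(-1,2)
def look(cam,n,grab=True):
    if grab: manip.grab_frame(cam)
    return [(np.round(r["at"],4),round(r["confidence"],2)) for r in manip.look_for(cam,n)]
E
python3 - <<'E'
from h import *
k=manip.get_calibration("wrist"); R=np.array(k["R"]); t=np.array(k["t"])
C=-R.T@t; T=manip.current_tcp_rot(); p=np.array(manip.current_ee_pos())
print("cam in tool",np.round(T.T@(C-p),4), "optical axis in tool",np.round(T.T@R[2],3),"right in tool",np.round(T.T@R[0],3)); print(np.round(k["camera_matrix"],1),k["k1"])
for c in("top","scene"):
    P,im=cloud(c)
    f=lambda lo,hi,x0,x1,y0,y1:(P[...,2]>lo)&(P[...,2]<hi)&(P[...,0]>x0)&(P[...,0]<x1)&(P[...,1]>y0)&(P[...,1]<y1)
    m=f(.128,.14,.45,.68,-.2,.12); q=P[m]; print(c,"ear tops",m.sum())
    for s in (q[q[:,1]>-.035],q[q[:,1]<-.035]): print(len(s),np.round(np.median(s,0),4),np.round(s.min(0),4),np.round(s.max(0),4))
    m=f(.09,.125,.45,.68,.05,.15); q=P[m]; m2=im[m]; o=q[(m2[:,0]>150)&(m2[:,2]<80)]; print("handle",len(o),np.round(np.median(o,0),4) if len(o) else 0)
E
```

```text
cam in tool [-1.424e-01  1.000e-04 -6.970e-02] optical axis in tool [ 0.96  -0.001  0.279] right in tool [ 0.001  1.    -0.   ]
[[295.8   0.  258.1]
 [  0.  295.8 195.4]
 [  0.    0.    1. ]] -0.06684822035559154
top ear tops 139
67 [0.542  0.0487 0.1338] [0.516  0.037  0.1284] [0.5703 0.058  0.1398]
72 [ 0.5809 -0.1094  0.1338] [ 0.5528 -0.1192  0.1282] [ 0.6094 -0.0987  0.1399]
handle 0 0
scene ear tops 183
78 [0.5436 0.044  0.1334] [0.5134 0.035  0.1281] [0.5697 0.058  0.1376]
105 [ 0.5826 -0.1113  0.1333] [ 0.5528 -0.124   0.1282] [ 0.6102 -0.0984  0.1364]
handle 67 [0.5349 0.0857 0.1098]
```

```bash
python3 - <<'E'
from h import *
a=0.242
manip.move_ptp([0.528,0.105,0.27],down(a))
P,im=cloud("wrist","w1")
print(np.round(manip.current_qpos(),2), manip.current_time())
q=P.reshape(-1,3); c=im.reshape(-1,3).astype(int)
yv=np.array([-np.sin(a),np.cos(a)]); xv=np.array([np.cos(a),np.sin(a)])
m=(q[:,2]>.128)&(q[:,2]<.14); e=q[m][:,:2]
for s in (e[e[:,1]>-.035],e[e[:,1]<-.035]):
    if len(s)>20: print(len(s),cv2.minAreaRect((s*1000).astype(np.float32)),np.median(s,0))
o=q[(c[:,0]>120)&(c[:,2]<70)&(c[:,0]>c[:,1]*1.4)&(q[:,2]>.09)&(q[:,2]<.125)]
print("handle",len(o),np.round(np.median(o,0),4),cv2.minAreaRect((o[o[:,2]>.105][:,:2]*1000).astype(np.float32)))
print(look("wrist","rod_handle",False))
E
```

```text
[ 0.11  0.29  1.63 -0.    1.22 -0.13] 3.6917
692 ((541.007080078125, 47.082454681396484), (55.6673698425293, 12.69658088684082), 13.831430435180664) [0.54117217 0.04797835]
handle 462 [0.5332 0.0743 0.11  ] ((533.387451171875, 82.12452697753906), (28.29468536376953, 45.637603759765625), 13.728403091430664)
[(array([0.5425, 0.0591, 0.1142]), 0.82)]
```

View pics/w1.png

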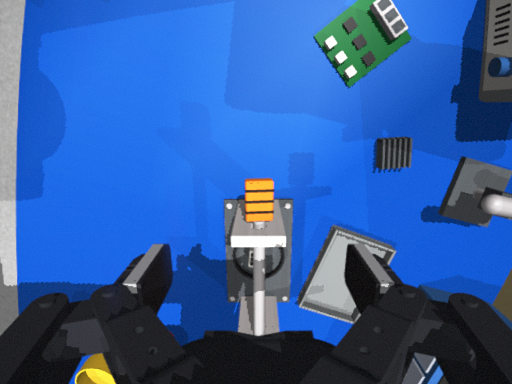

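```bash
cat >> h.py <<'E'
YAW=0.2405
YV=np.array([-np.sin(YAW),np.cos(YAW),0]); XV=np.array([np.cos(YAW),np.sin(YAW),0])
BORE=np.array([0.5605,-0.0312,0.106])
E
python3 - <<'E'
from h import *
f=lambda s:print(s,np.round(manip.current_force(),1),np.round(manip.current_ft_torque(),2),np.round(manip.current_ee_pos(),4),round(manip.current_grip_width()*85,1))
h=BORE+0.1165*YV; h[2]=0.098
manip.set_gripper(0.7,60)
manip.move_l([h[0],h[1],0.14],down(YAW),0.2)
manip.move_l(h,max_speed=0.06); f("at")
manip.set_gripper(0.0,60); f("grip")
manip.move_l(h+0.02*YV,max_speed=0.05); f("20")
manip.move_l(h+0.1*YV,max_speed=0.08); f("100")
manip.move_l(h+0.196*YV,max_speed=0.08); f("196")
P,im=cloud("wrist","w2"); print(manip.current_time())
E
```

```text
at [-0.6  0.9 -0.1] [ 0.06  0.02 -0.04] [0.533  0.082  0.0982] 59.6
grip [-0.5  0.5  3. ] [-0.03  0.02 -0.02] [0.533  0.082  0.0984] 28.0
20 [-0.2  2.   5.1] [ 0.22  0.07 -0.06] [0.5278 0.102  0.098 ] 28.3
100 [-0.4  0.7  0.1] [-0.01  0.03 -0.  ] [0.509  0.1788 0.098 ] 28.1
196 [-0.  -0.1 -0.8] [0.01 0.05 0.06] [0.4862 0.272  0.098 ] 28.4
9.2583
```

View pics/w2.png

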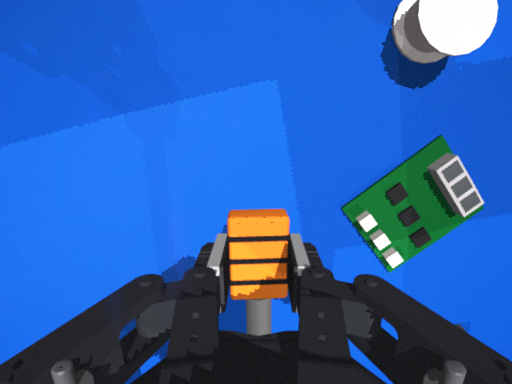

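```bash
python3 - <<'E'
from h import *
f=lambda s:print(s,np.round(manip.current_force(),1),np.round(manip.current_ee_pos(),4),round(manip.current_grip_width()*85,1))
p=np.array(manip.current_ee_pos())-0.09*XV
manip.move_l(p,max_speed=0.1)
for z in (0.02,0.008,0.006,0.004,0.003):
    manip.move_l([p[0],p[1],z],max_speed=0.1 if z==.02 else 0.02); f(z)
    if manip.current_force()[2]>4: break
manip.set_gripper(0.6); f("rel")
p=np.array(manip.current_ee_pos())
manip.move_l([p[0],p[1],0.12],max_speed=0.15)
# to the connector: jaws along cradle y or x; view first
manip.move_ptp([*(BORE+0.03*YV)[:2],0.30],down(YAW))
P,im=cloud("wrist","w3"); q=P.reshape(-1,3)
r=np.linalg.norm((q-BORE)[:,:2],axis=1)
c=q[(r<.034)&(q[:,2]>.03)&(q[:,2]<.042)]; print("conn",len(c),np.round(np.median(c,0),4),cv2.minAreaRect((c[:,:2]*1000).astype(np.float32)))
g=q[(r<.05)&(q[:,2]>.0125)&(q[:,2]<.02)]; print("ring",len(g),cv2.minEnclosingCircle((g[:,:2]*1000).astype(np.float32)))
e=q[(q[:,2]>.128)&(q[:,2]<.14)]
for s in (e[e[:,1]>-.035],e[e[:,1]<-.035]):
    if len(s)>20: print(len(s),cv2.minAreaRect((s[:,:2]*1000).astype(np.float32)))
print(look("wrist","connector_mid",False),manip.current_time())
print(look("top","rod_handle"),look("top","rod_tip",False))
E
```

```text
0.02 [ 0.8 -0.1 -1.3] [0.3991 0.2507 0.0204] 27.9
0.008 [-0.6  1.1 -1.4] [0.3988 0.2505 0.008 ] 28.3
0.006 [ 0.7  0.1 -1.3] [0.3988 0.2505 0.006 ] 27.9
0.004 [-0.7 -0.1 -1.4] [0.3987 0.2504 0.0039] 28.3
0.003 [ 0.3  0.9 -1.2] [0.3988 0.2505 0.003 ] 28.4
rel [ 0.8 -0.1 -0.1] [0.3988 0.2505 0.003 ] 51.0
conn 238 [ 0.5545 -0.0248  0.0359] ((554.679931640625, -25.515893936157227), (17.841663360595703, 26.00323486328125), 8.99637222290039)
ring 451 ((560.7593994140625, -31.531587600708008), 38.90313720703125)
652 ((541.445556640625, 47.230735778808594), (55.55306625366211, 11.298530578613281), 13.83535385131836)
794 ((736.4082641601562, -93.83308410644531), (369.9189147949219, 49.77741622924805), 1.057479977607727)
[(array([ 0.5544, -0.0208,  0.0357]), 0.49), (array([ 0.7054, -0.0319,  0.0037]), 0.44), (array([ 0.3448, -0.2044,  0.0404]), 0.43)] 15.4333
[(array([0.4045, 0.2291, 0.014 ]), 0.69)] []
```

View pics/w3.png

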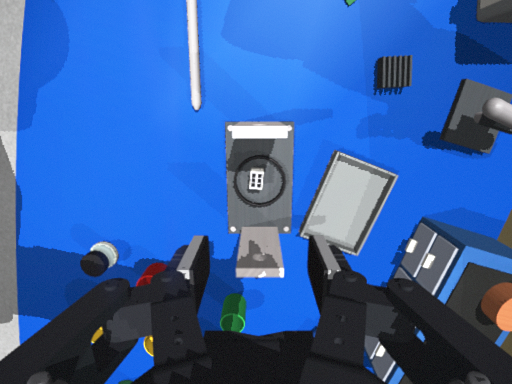

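```bash
python3 - <<'E'
from h import *
f=lambda s:print(s,np.round(manip.current_force(),1),np.round(manip.current_ee_pos(),4),round(manip.current_grip_width()*85,1))
R=down(0.157+np.pi/2); c=np.array([0.5547,-0.0255])
manip.set_gripper(0.6,40)
manip.move_ptp([*c,0.16],R); print(np.round(manip.current_qpos(),2))
manip.move_l([*c,0.05],max_speed=0.15)
manip.move_l([*c,0.0195],max_speed=0.05); f("at")
manip.set_gripper(0,40); f("grip")
manip.move_l([*c,0.17],max_speed=0.15); f("up")
t=[0.704,-0.034]
manip.move_l([*t,0.17],max_speed=0.25)
manip.move_l([*t,0.05],max_speed=0.2)
manip.move_l([*t,0.0195],max_speed=0.05); f("down")
manip.set_gripper(0.6); manip.move_l([*t,0.12],max_speed=0.25); manip.dwell(0.2)
im=cv2.cvtColor(manip.grab_frame("scene")[0],cv2.COLOR_RGB2BGR); cv2.imwrite("pics/s2.png",cv2.resize(im[80:340,60:400],None,fx=2,fy=2))
print(manip.current_time())
for n in ("connector_mid","pot62_mid","pot51_mid","pot40_mid","pot29_mid"): print(n,look("scene",n,False))
E
```

```text
[-0.13  0.44  1.71  0.    0.99 -1.86]
at [ 2.3 -7.7 -3.9] [ 0.5548 -0.0263  0.0187] 51.0
grip [ 0.8 -0.5 -1.1] [ 0.5546 -0.0253  0.0193] 25.0
up [ 0.5  0.8 -0.9] [ 0.5542 -0.0254  0.1691] 24.8
down [-0.3 -0.2 -1.2] [ 0.7041 -0.034   0.0196] 24.5
23.7333
connector_mid [(array([ 0.7086, -0.0405,  0.0334]), 0.58)]
pot62_mid [(array([ 0.3365, -0.3415,  0.0094]), 0.83), (array([0.4436, 0.0827, 0.0168]), 0.74), (array([ 0.4544, -0.3578,  0.0079]), 0.59), (array([ 0.5188, -0.5519,  0.0097]), 0.57)]
pot51_mid [(array([ 0.5713, -0.2519,  0.0337]), 0.67), (array([ 0.4303, -0.2298,  0.0208]), 0.55)]
pot40_mid [(array([ 0.5712, -0.2541,  0.033 ]), 0.53), (array([0.4473, 0.0837, 0.0204]), 0.17)]
pot29_mid [(array([ 0.602 , -0.353 ,  0.0458]), 0.57), (array([ 0.7027, -0.0414,  0.0037]), 0.27)]
```

View pics/s2.png

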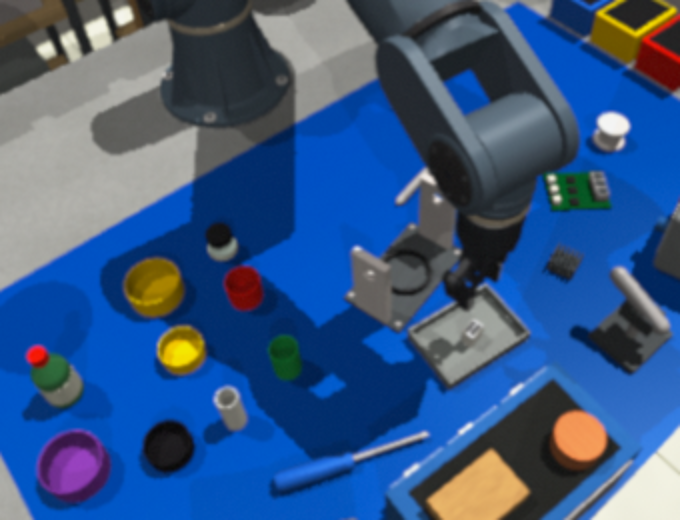

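```bash
cat >> h.py <<'E'
WELL=np.array([0.5607,-0.0314])
A=YAW+np.pi/2; RP=down(A)
def st(s): print(s,"F",np.round(manip.current_force(),1),"p",np.round(manip.current_ee_pos(),4),"w",round(manip.current_grip_width()*85,1),"t",round(manip.current_time(),1))
def rim(c,D,ztop,save=None,pic=None):
    """centre (x,y), radius, n, mean z of a rim at height ztop near c, from the wrist view"""
    P,im=pic or cloud("wrist",save); q=P.reshape(-1,3); c=np.array(c[:2])
    for tol in (.035,.010,.006):
        r=np.linalg.norm(q[:,:2]-c,axis=1)
        m=(r<D/2+tol)&(np.abs(q[:,2]-ztop)<.004)
        if tol<.03: m&=r>D/2-2e-3-tol
        s=q[m]
        if len(s)<12: return None
        if tol>.03: c=s[:,:2].mean(0); 
        x=np.linalg.lstsq(np.c_[2*s[:,:2],np.ones(len(s))],(s[:,:2]**2).sum(1),rcond=None)[0]
        c=x[:2]
    return np.round(c,4),round(np.sqrt(x[2]+c@c),4),len(s),round(s[:,2].mean(),4)
GEO={62:(.028,.006),51:(.042,.023),40:(.056,.039),29:(.070,.054)} # height, TCP above pot bottom
def pick(D,c,hov=0.2,save=None):
    H,g=GEO[D]; manip.set_gripper(1.0 if D>50 else .85,50)
    manip.move_ptp([*c,hov+.03],RP)
    r=rim(c,D/1000,H,save); st("hover"); print("rim",r,look("wrist",f"pot{D}_mid",False))
    if r is None or abs(r[1]-D/2000+.0005)>.004: print("bad rim"); return None
    c=r[0]
    manip.move_l([*c,max(g+.03,.06)],max_speed=.2); manip.move_l([*c,g],max_speed=.06); st("at")
    manip.set_gripper(0,50); st("grip")
    manip.move_l([*c,g+.03],max_speed=.06); st("lift")
    return c
def place(D,bottom):
    H,g=GEO[D]; p=np.array(manip.current_ee_pos())
    manip.move_l([*p[:2],.155+g],max_speed=.25)
    manip.move_l([*WELL,.155+g],max_speed=.25); st("over")
    manip.move_l([*WELL,bottom+g+.012],max_speed=.15); st("near")
    manip.move_l([*WELL,bottom+g+.001],max_speed=.04); st("low")
    w=manip.current_grip_width(); manip.set_gripper(min(1,w+.22)); 
    manip.move_l([*WELL,bottom+g+.05],max_speed=.12); manip.move_l([*WELL,.27],max_speed=.25)
def check(Ds):
    pic=cloud("wrist")
    b=.006
    for D in Ds: H=GEO[D][0]; print("nest",D,rim(WELL,D/1000,b+H,pic=pic),"want z",b+H); b+=.004
E
python3 - <<'E'
from h import *
if pick(62,(.457,-.358),save="p62") is not None:
    place(62,.006); check([62])
E
```

```text
hover F [ 0.8  0.2 -0.1] p [ 0.4576 -0.3574  0.2297] w 85.0 t 26.0
rim (array([ 0.461 , -0.3567]), np.float64(0.0297), 311, np.float64(0.0272)) [(array([ 0.5676, -0.436 ,  0.0044]), 0.98), (array([ 0.3384, -0.3302,  0.0056]), 0.75), (array([ 0.583 , -0.3506,  0.0485]), 0.72)]
at F [0.2 0.3 0.1] p [ 0.4612 -0.3569  0.0063] w 85.4 t 28.1
grip F [-2.3  0.7  8.5] p [ 0.4612 -0.3569  0.0069] w 59.6 t 28.5
lift F [-0.5 -0.5 -0.1] p [ 0.461  -0.3567  0.036 ] w 59.4 t 29.2
over F [-0.3  0.6  0.3] p [ 0.5604 -0.0322  0.1609] w 59.7 t 31.3
near F [ 0.5  0.3 -0.3] p [ 0.5612 -0.0315  0.0248] w 59.3 t 32.4
low F [ 0.6 -0.3  0.2] p [ 0.5608 -0.0314  0.0129] w 59.5 t 32.8
nest 62 (array([ 0.5604, -0.0306]), np.float64(0.0297), 256, np.float64(0.0334)) want z 0.034
```

```bash
python3 - <<'E'
from h import *
if pick(51,(.434,-.231),save="p51") is not None:
    place(51,.010); check([62,51])
E
```

```text
hover F [ 0.3 -0.3 -0.6] p [ 0.4349 -0.2303  0.2303] w 84.8 t 36.0
rim (array([ 0.4346, -0.2345]), np.float64(0.0242), 276, np.float64(0.0414)) [(array([ 0.4378, -0.2326,  0.0014]), 0.92), (array([ 0.6469, -0.097 ,  0.0059]), 0.67)]
at F [0.4 0.4 0.6] p [ 0.4347 -0.2346  0.023 ] w 85.5 t 37.8
grip F [-3.2  1.2  9.1] p [ 0.4348 -0.2346  0.0237] w 48.9 t 38.2
lift F [-0.4 -0.1 -0.2] p [ 0.4346 -0.2345  0.053 ] w 48.8 t 38.9
over F [-0.2 -0.1 -0.7] p [ 0.5601 -0.0322  0.1775] w 48.4 t 40.6
near F [-0.1 -0.3 -0.2] p [ 0.5612 -0.0316  0.0458] w 48.7 t 41.7
low F [-0.3  0.3 -0.5] p [ 0.5607 -0.0314  0.0338] w 48.4 t 42.1
nest 62 (array([ 0.5596, -0.0309]), np.float64(0.0283), 300, np.float64(0.0335)) want z 0.034
nest 51 (array([ 0.5603, -0.0307]), np.float64(0.0242), 228, np.float64(0.0513)) want z 0.052000000000000005
```

```bash
python3 - <<'E'
from h import *
if pick(40,(.575,-.256),save="p40") is not None:
    place(40,.014); check([62,51,40])
E
```

```text
hover F [ 0.4 -0.6 -0.1] p [ 0.5754 -0.2545  0.2305] w 72.3 t 45.1
rim (array([ 0.5711, -0.2554]), np.float64(0.0187), 232, np.float64(0.0554)) [(array([ 0.5743, -0.2535,  0.0181]), 0.61), (array([0.7067, 0.1521, 0.0211]), 0.38)]
at F [-0.1  0.1  0.5] p [ 0.5711 -0.2554  0.0389] w 72.1 t 46.8
grip F [-1.  -0.5  4.9] p [ 0.5714 -0.2556  0.0397] w 38.4 t 47.2
lift F [ 1.2  0.6 -0. ] p [ 0.571  -0.2553  0.069 ] w 38.2 t 47.8
over F [ 0.4 -1.  -0.1] p [ 0.5606 -0.0322  0.1937] w 38.2 t 49.5
near F [ 0.   0.8 -1.2] p [ 0.5613 -0.0316  0.0658] w 37.9 t 50.5
low F [-0.4 -0.8 -0.7] p [ 0.5606 -0.0314  0.0538] w 38.5 t 51.0
nest 62 (array([ 0.561 , -0.0306]), np.float64(0.0293), 252, np.float64(0.0334)) want z 0.034
nest 51 (array([ 0.5595, -0.0309]), np.float64(0.0228), 258, np.float64(0.0515)) want z 0.052000000000000005
nest 40 (array([ 0.5604, -0.0311]), np.float64(0.0187), 199, np.float64(0.0693)) want z 0.07
```

```bash
python3 - <<'E'
from h import *
if pick(29,(.60,-.354),save="p29") is not None:
    place(29,.018); check([62,51,40,29]); cloud("wrist","nest")
    print(look("top","rod_handle"))
E
```

```text
hover F [-0.   0.1  0.1] p [ 0.6006 -0.3526  0.2306] w 71.9 t 54.3
rim (array([ 0.5899, -0.353 ]), np.float64(0.0132), 174, np.float64(0.0693)) [(array([ 0.5978, -0.3498,  0.0446]), 0.9)]
at F [-0.6 -0.1 -0.2] p [ 0.59  -0.353  0.054] w 72.1 t 55.9
grip F [ 0.3 -0.5  4. ] p [ 0.5902 -0.3532  0.0545] w 26.5 t 56.4
lift F [ 0.1  0.4 -1.7] p [ 0.5898 -0.353   0.0839] w 26.4 t 57.0
over F [ 1.3 -1.  -0.5] p [ 0.5607 -0.0322  0.2088] w 26.3 t 59.1
near F [ 1.3 -0.1 -0.2] p [ 0.5612 -0.0316  0.0848] w 25.9 t 60.1
low F [-0.3 -0.2 -0.7] p [ 0.5606 -0.0314  0.0728] w 26.3 t 60.5
nest 62 (array([ 0.561 , -0.0306]), np.float64(0.0293), 251, np.float64(0.0334)) want z 0.034
nest 51 (array([ 0.5611, -0.0305]), np.float64(0.0239), 223, np.float64(0.0514)) want z 0.052000000000000005
nest 40 (array([ 0.56  , -0.0311]), np.float64(0.0173), 236, np.float64(0.0697)) want z 0.07
nest 29 (array([ 0.5605, -0.0313]), np.float64(0.0133), 151, np.float64(0.0873)) want z 0.08800000000000001
[(array([0.3976, 0.1966, 0.017 ]), 0.81)]
```

```bash
python3 - <<'E'
from h import *
manip.set_gripper(0.7,60)
manip.move_ptp([.40,.20,.27],down(YAW))
P,im=cloud("wrist","rod1"); q=P.reshape(-1,3); c=im.reshape(-1,3).astype(int)
o=q[(c[:,0]>120)&(c[:,2]<70)&(c[:,0]>c[:,1]*1.4)&(q[:,2]>.009)&(q[:,2]<.025)&(np.abs(q[:,0]-.4)<.08)]
print("handle",len(o),np.round(np.median(o,0),4),cv2.minAreaRect((o[:,:2]*1000).astype(np.float32)))
m=np.nanmin(np.abs(q[:,None,:2]-np.nan),axis=1) if 0 else None
s=q[(q[:,2]>.010)&(q[:,2]<.02)&(np.abs(q[:,0]-.43)<.09)&(q[:,1]>.0)&(q[:,1]<.25)&(c.max(1)-c.min(1)<40)]
print("shaft",len(s),cv2.minAreaRect((s[:,:2]*1000).astype(np.float32)),manip.current_time())
E
```

```text
handle 599 [0.3877 0.2174 0.0136] ((387.59014892578125, 217.10089111328125), (28.044147491455078, 45.20925521850586), 16.009052276611328)
shaft 990 ((446.5045166015625, 131.5843048095703), (83.2078857421875, 226.0045623779297), 19.627241134643555) 64.4917
```

View pics/rod1.png

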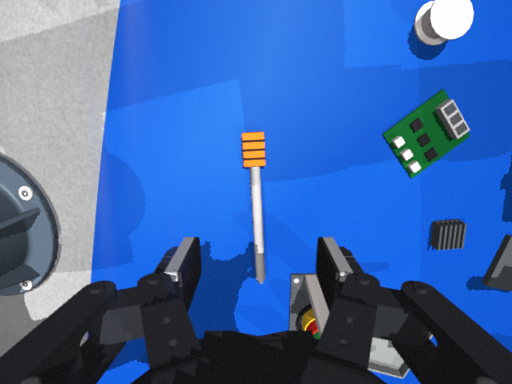

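View pics/nest.png

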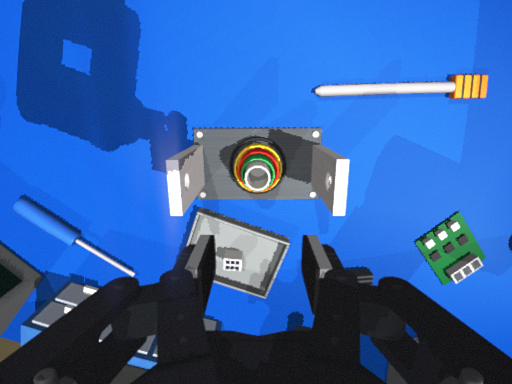

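```bash
cat >> h.py <<'E'
def shaft(name,h,d,lo=.03,hi=.2,zc=None,rad=.012,save=None):
    """fit line to points near the predicted shaft (from handle centre h along d); returns offsets lateral/vertical at lo.. and tip"""
    P,im=cloud(name,save); q=P.reshape(-1,3); d=d/np.linalg.norm(d); n=np.cross([0,0,1],d)
    v=q-h; s=v@d; l=v@n; z=v[:,2]
    m=(s>lo)&(s<hi)&(np.abs(l)<rad)&(np.abs(z)<rad)
    pl=np.polyfit(s[m],l[m],1); pz=np.polyfit(s[m],z[m],1)
    return m.sum(),"lat slope %.4f at handle %.4f at tip %.4f"%(pl[0],pl[1],np.polyval(pl,.2)),"top-z slope %.4f at handle %.4f tip %.4f"%(pz[0],pz[1],np.polyval(pz,.2)),pl
E
python3 - <<'E'
from h import *
a=0.279; d=np.array([np.sin(a),-np.cos(a),0]); h=np.array([.3876,.2171,.009])
r=shaft("wrist",h,d); print(r[:3])
a+=r[3][0]; print("a",a)
h[:2]+=0
manip.move_l([h[0],h[1],.06],down(a),.2)
manip.move_l([h[0],h[1],.002],max_speed=.06); st("at")
manip.set_gripper(0,70); st("grip")
manip.move_l([h[0],h[1],.17],max_speed=.1); st("up")
p=BORE+.308*YV
manip.move_l([p[0],p[1],.17],down(YAW),.15); st("appr")
manip.move_l([p[0],p[1],.101],max_speed=.1); manip.dwell(.3); st("appr")
hh=np.array([p[0],p[1],.106])
for c in ("scene","top"): print(c,shaft(c,hh,-YV,save="ap_"+c)[:3])
cloud("wrist","ap_w")
E
```

```text
(np.int64(1716), 'lat slope -0.0002 at handle 0.0002 at tip 0.0001', 'top-z slope -0.0009 at handle -0.0016 tip -0.0018')
a 0.27882303791781915
at F [ 0.1 -0.4  0.8] p [0.3878 0.2172 0.0023] w 59.5 t 66.9
grip F [-0.7 -1.4 10. ] p [0.3878 0.2172 0.0026] w 27.9 t 67.3
up F [ 0.4  0.5 -1. ] p [0.3874 0.217  0.1696] w 28.1 t 69.1
appr F [-0.2 -0.2 -0.8] p [0.4865 0.2677 0.1697] w 27.9 t 70.0
appr F [-0.4 -0.2 -0.3] p [0.4873 0.268  0.1013] w 27.9 t 71.1
scene (np.int64(197), 'lat slope 0.0157 at handle 0.0007 at tip 0.0039', 'top-z slope -0.0064 at handle 0.0050 tip 0.0037')
top (np.int64(231), 'lat slope 0.0168 at handle 0.0010 at tip 0.0044', 'top-z slope -0.0005 at handle 0.0042 tip 0.0041')
```

```bash
python3 - <<'E'
from h import *
p=np.array(manip.current_ee_pos()); R=np.array(manip.current_tcp_rot()); print(np.round(R,4), np.round(YV,4))
hh=p+[0,0,.005]
print(shaft("wrist",hh,-YV,.025,.2)[:3])
P,im=cloud("wrist"); q=P.reshape(-1,3); c=im.reshape(-1,3).astype(int)
o=q[(c[:,0]>120)&(c[:,2]<70)&(c[:,0]>c[:,1]*1.4)&(q[:,2]>.107)&(q[:,2]<.125)]
print(len(o),cv2.minAreaRect((o[:,:2]*1000).astype(np.float32)))
# ears from all fixed cams by minAreaRect
for cn in("top","scene"):
    P,_=cloud(cn); q=P.reshape(-1,3); v=q-BORE; y=v@YV; x=v@XV
    for sg in(1,-1):
        m=(np.abs(q[:,2]-.134)<.003)&(np.abs(sg*y-.081)<.015)&(np.abs(x)<.04); print(cn,sg,m.sum(),"x mid %.4f y mid %.4f"%((x[m].min()+x[m].max())/2,(y[m].min()+y[m].max())/2))
E
```

```text
[[ 2.000e-04  9.712e-01  2.382e-01]
 [ 1.000e-04  2.382e-01 -9.712e-01]
 [-1.000e+00  3.000e-04 -0.000e+00]] [-0.2382  0.9712  0.    ]
(np.int64(840), 'lat slope 0.0117 at handle -0.0009 at tip 0.0014', 'top-z slope -0.0364 at handle 0.0056 tip -0.0017')
3178 ((486.16851806640625, 266.8992614746094), (29.74817657470703, 46.95791244506836), 14.807109832763672)
top 1 45 x mid 0.0018 y mid 0.0813
top -1 41 x mid 0.0033 y mid -0.0802
scene 1 69 x mid -0.0005 y mid 0.0776
scene -1 92 x mid 0.0022 y mid -0.0826
```

View pics/ap_w.png

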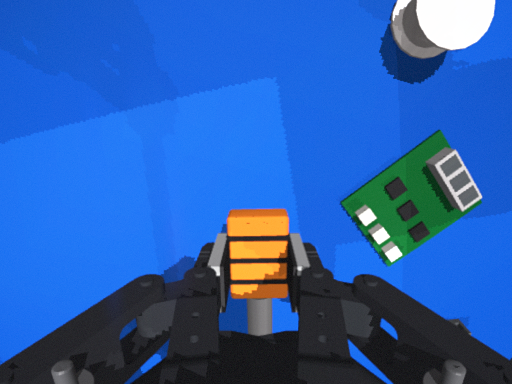

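```bash
cat > ins.py <<'E'
from h import *
import sys
yaw=YAW-.010; R=down(yaw); lat=0.; zz=.1015
def go(s,v=.05):
    p=BORE+s*YV+lat*XV; manip.move_l([p[0],p[1],zz],R,v)
def F():
    f=np.array(manip.current_force()); m=np.array(manip.current_ft_torque()); return f@XV,f@YV,f[2],m@XV,m@YV,m[2]
go(.306)
for s in [.29,.28,.27,.25,.23,.21,.19,.17,.155,.145,.139,.135,.131,.127,.123,.119,.116]:
    go(s); f=F(); print(s,"Fx %.1f Fy %.1f Fz %.1f M %.2f %.2f %.2f"%f,"lat %.4f z %.4f w %.1f"%(lat,zz,manip.current_grip_width()*85))
    if abs(f[1])>15: print("stop"); break
    if abs(f[0])>3: lat+=np.clip(f[0]*2e-4,-.001,.001)
    if abs(f[2]+.8)>3: zz+=np.clip((f[2]+.8)*2e-4,-.001,.001)
print(manip.current_time())
for c in("top",): cloud(c,"ins_"+c)
np.save("/tmp/ins.npy",[lat,zz,yaw])
E
python3 ins.py
```

```text
0.29 Fx 0.0 Fy -0.3 Fz -1.0 M 0.04 -0.01 0.06 lat 0.0000 z 0.1015 w 28.0
0.28 Fx -0.8 Fy 0.9 Fz -0.8 M 0.04 0.01 0.04 lat 0.0000 z 0.1015 w 27.7
0.27 Fx 0.1 Fy 0.7 Fz -0.1 M 0.11 -0.01 -0.00 lat 0.0000 z 0.1015 w 27.9
0.25 Fx -0.5 Fy 0.8 Fz -1.4 M 0.02 -0.01 0.05 lat 0.0000 z 0.1015 w 27.9
0.23 Fx -1.1 Fy 0.4 Fz -0.7 M 0.07 0.02 0.02 lat 0.0000 z 0.1015 w 27.8
0.21 Fx 0.6 Fy 0.1 Fz -1.4 M 0.03 0.01 0.04 lat 0.0000 z 0.1015 w 28.0
0.19 Fx 0.7 Fy -0.2 Fz -0.8 M 0.03 -0.04 -0.03 lat 0.0000 z 0.1015 w 28.2
0.17 Fx -0.2 Fy -0.7 Fz 0.3 M 0.04 -0.00 -0.01 lat 0.0000 z 0.1015 w 27.8
0.155 Fx 0.5 Fy -0.6 Fz -1.0 M 0.07 -0.06 -0.05 lat 0.0000 z 0.1015 w 27.9
0.145 Fx 0.4 Fy -0.6 Fz -1.2 M 0.01 0.02 0.03 lat 0.0000 z 0.1015 w 27.8
0.139 Fx 0.2 Fy 0.1 Fz -0.9 M 0.11 0.04 -0.03 lat 0.0000 z 0.1015 w 28.2
0.135 Fx -0.1 Fy 0.3 Fz -1.6 M 0.05 -0.01 0.01 lat 0.0000 z 0.1015 w 27.7
0.131 Fx 0.5 Fy 0.7 Fz -0.7 M 0.11 0.02 0.02 lat 0.0000 z 0.1015 w 27.4
0.127 Fx 0.5 Fy -0.4 Fz -0.4 M 0.10 0.02 -0.08 lat 0.0000 z 0.1015 w 27.6
0.123 Fx -0.1 Fy -0.1 Fz -1.5 M 0.08 0.06 -0.04 lat 0.0000 z 0.1015 w 27.9
0.119 Fx 0.0 Fy -0.4 Fz -0.8 M 0.06 -0.00 0.01 lat 0.0000 z 0.1015 w 27.9
0.116 Fx -0.5 Fy -0.1 Fz -1.2 M 0.12 0.03 0.03 lat 0.0000 z 0.1015 w 28.1
78.2167
```

```bash
python3 - <<'E'
from h import *
R=down(YAW-.010)
for s in np.arange(.115,.100,-.001):
    p=BORE+s*YV; manip.move_l([p[0],p[1],.1015],R,.02); fy=manip.current_force()@YV
    print(round(s,3),round(fy,1),end="; ")
    if fy>8: break
manip.set_gripper(.65); manip.dwell(.2); st("rel")
p=np.array(manip.current_ee_pos())
manip.move_l([p[0],p[1],.2],max_speed=.12)
manip.move_l([*(p+.03*YV)[:2],.27],max_speed=.2); manip.dwell(.3)
P,im=cloud("wrist","fin_w"); q=P.reshape(-1,3); c=im.reshape(-1,3).astype(int)
o=q[(c[:,0]>120)&(c[:,2]<70)&(c[:,0]>c[:,1]*1.4)&(q[:,2]>.105)&(q[:,2]<.125)]
b=cv2.minAreaRect((o[:,:2]*1000).astype(np.float32)); v=np.array([*b[0],0])/1000-[*BORE[:2],0]
print("handle",len(o),b,"along %.4f lat %.4f"%(v@YV,v@XV))
e=q[(np.abs(q[:,2]-.134)<.004)&(q[:,1]>0)]; print("ear",cv2.minAreaRect((e[:,:2]*1000).astype(np.float32)))
im=cv2.cvtColor(manip.grab_frame("scene")[0],cv2.COLOR_RGB2BGR); cv2.imwrite("pics/fin_s.png",cv2.resize(im[140:290,200:360],None,fx=4,fy=4,interpolation=cv2.INTER_CUBIC))
print(manip.current_time())
E
```

```text
0.115 -0.7; 0.114 0.1; 0.113 -0.1; 0.112 -0.1; 0.111 -0.3; 0.11 1.7; 0.109 9.1; rel F [ 0.8  0.6 -0.5] p [0.5346 0.0746 0.1015] w 55.3 t 80.6
handle 350 ((534.4405517578125, 75.9822006225586), (28.681264877319336, 45.20264434814453), 12.743545532226562) along 0.1103 lat 0.0002
ear ((541.1099853515625, 46.842857360839844), (55.60577392578125, 13.222733497619629), 13.370092391967773)
82.5083
```

View pics/fin_w.png

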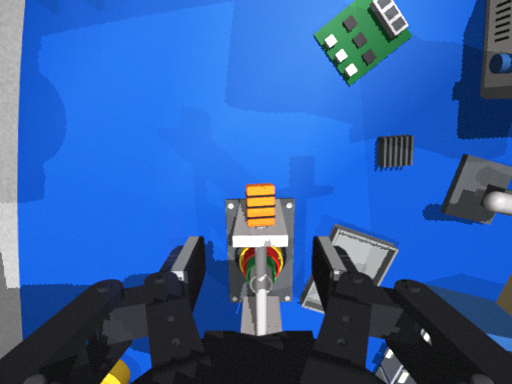

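View pics/fin_s.png

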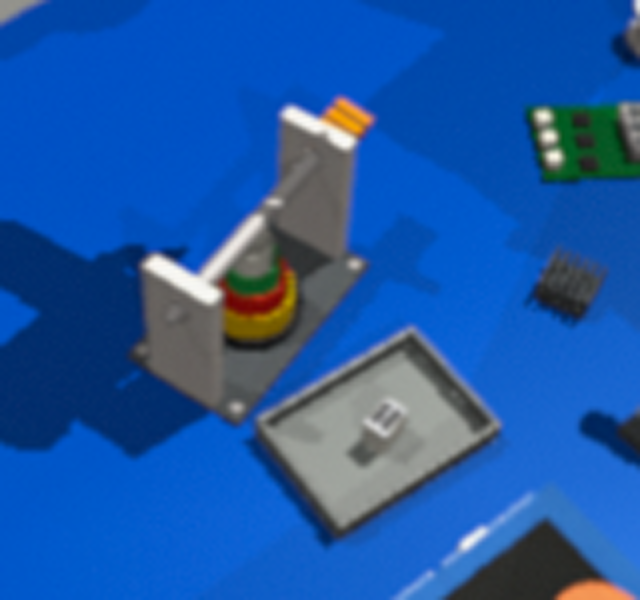

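```bash
python3 -c "
from bench import manip
print(manip.sign_off())"
```

```text
the job is handed in; nothing more can be done
None
```

The job is done and handed in at about 82 s on the robot's clock; the hand-in gives no verdict, so the checks below are my own.

- **Rod out, connector moved:** I drew the rod out and laid it on the bench. The connector then went into the tray, where it stands in the last scene picture.
- **Pots:** All four were present: yellow 62 (the smaller of the two yellow ones), red, green and white. They are nested in the well. Each rim measured within about 1 mm of its expected height and about 1.5 mm of the well's centre.
- **Rod back in:** The rod had been knocked a few centimetres aside while it lay on the bench, so I found it again before gripping it. It slid back through both ears almost without force until the shoulder met the ear at 9 N. After release the handle was 110.3 mm from the bore's centre (110 mm is fully home), 0.2 mm off sideways and about 0.01–0.02 rad off in direction. The last scene picture shows the rod through both ears with the nest below it.

**Disagreements:**
- Before the rod went in, the cameras differed by about 0.01–0.02 rad on its direction against the cradle's. I corrected by 0.010 rad, and no side force appeared.
- While I was lowering onto the connector, the side force briefly read 7.7 N, cause unknown, and was gone by the next reading.

I did not measure the bystanders after the work; none looked moved in the last pictures, though those did not show all of them.

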